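Nest the glue-granule pans beside the edge bander

TASK

Tidy away the three handled steel pans: nest the middle-sized pan in the big one on the white board, then the small pan in the middle-sized one, lowering each in gently (not dropping it) until it sits flat on the bottom. Fan the three handles so that the end of each is at least 6 cm from the ends of the other two, with all three handles pointing to the robot's half of the board. Leave the big pan where it stands and do not disturb the roll of edging, the spanner or the star knob.

Things in the scene. Friction and masses are not known exactly. Their poses are not given: they have to be found in the camera images.
- board: Fixed white-faced panel off-cut lying on the dark grey bed, 180 mm (x) by 260 mm (y), 16 mm thick. Origin: centre of its underside; its +x points away from the robot, give or take 15 degrees. The robot's half is its x < 0 side.
- big_pan: The largest open steel pan, loose on the white board, handle towards the robot's side. Outer diameter 130 mm at the rim, 116 mm at the foot, 50 mm high, wall 2.5 mm, floor 3 mm, 300 g +-30%. Origin: centre of underside, z up; +x points along its handle.
- mid_pan: The middle-sized open steel pan, on the bed left or right of the board, handle roughly towards the robot. Outer diameter 104 mm at the rim, 92 mm at the foot, 50 mm high, wall 2.5 mm, floor 3 mm, 180 g +-30%. Origin: centre of underside, z up; +x points along its handle. Nested, its underside is 3 mm above the big pan's and its handle clears the big rim by 2 mm.
- small_pan: The smallest open steel pan, on the bed at the board's other side, handle roughly towards the robot. Outer diameter 78 mm at the rim, 68 mm at the foot, 50 mm high, wall 2.5 mm, floor 3 mm, 130 g +-30%. Origin: centre of underside, z up; +x points along its handle. Nested, its underside is 3 mm above the middle pan's.
- big_pan_end (a point): Point in the end eye of big_pan's handle, 155 mm from the pan's axis along its +x, 55 mm above its underside. The handle is a level flat-sided aluminium bar from the rim out to 160 mm from the axis, 14 mm wide, 12 mm tall (49 to 61 mm above the underside), with a 22 mm round eye at the end. Pinch its sides about 105 mm from the axis. Two handles pointing the same way would collide.
- mid_pan_end (a point): Point in the end eye of mid_pan's handle, 155 mm from the pan's axis along its +x, 55 mm above its underside. The handle is a level flat-sided aluminium bar from the rim out to 160 mm from the axis, 14 mm wide, 12 mm tall (49 to 61 mm above the underside), with a 22 mm round eye at the end. Pinch its sides about 105 mm from the axis. Two handles pointing the same way would collide.
- small_pan_end (a point): Point in the end eye of small_pan's handle, 155 mm from the pan's axis along its +x, 55 mm above its underside. The handle is a level flat-sided aluminium bar from the rim out to 160 mm from the axis, 14 mm wide, 12 mm tall (49 to 61 mm above the underside), with a 22 mm round eye at the end. Pinch its sides about 105 mm from the axis. Two handles pointing the same way would collide.
- band_roll: Bystander: loose wood-coloured roll of edging lying flat beyond the board, 96 mm outside, 60 mm inside, 22 mm high. Origin: centre of its underside.
- spanner: Bystander: loose steel spanner 150 mm long lying flat beyond the board.
- star_knob: Bystander: loose black star knob, 48 mm across and 31 mm high, at the far right. Origin: centre of its underside.
Mind the look-alikes: they are no part of the job. Leave any blue, purple or yellow look-alike of the small_pan alone.

How it is judged:
By the outcome, as a careful person would: the job done as asked, in the order asked, and still so for the second after the job is handed in, with the robot touching nothing.
It also fails if it takes over 59 s, if anything falls off the work surface, if the arm or the gripper's body presses on something with over 40 N, if the wrist force passes 120 N, or if a joint passes its speed limit or range.

ROBOT

A 6-joint arm with a two-finger parallel gripper is mounted at the origin on the work surface. World frame = base frame: x ahead of the robot, y to its left, z up, the work surface at z = 0. Lengths are in m, angles in degrees, forces in N, time in s.
With the tool pointing down it reaches from about 0.25 to 0.725 m from the base axis. Payload 9.7 kg.
Tool frame: the origin (TCP) lies at the very end of the fingers, on their centre line; the grasp point (between the pads) lies 19 mm behind it; z points along the fingers, y is the direction in which the jaws open and shut (so a half turn about z gives the same grasp; the last joint's range is limited). The gripper opens to 85 mm and grips with 20 to 120 N. Pads are 22 mm wide; open, the fingers measure 114 mm over their backs; the gripper's body (76 mm by 85 mm) begins 54 mm behind the grasp point. The pads swing forward as they close: fully open they stand 13 mm farther back than shut.
Start: joints at [68.64, 4.979, 10.078, 95.1, 0, 90], TCP at [0.2, 0.512, 0.231] pointing down, gripper open.
Joint ranges: [-179.16, 179.16], [-48.56, 103.87], [-65.8, 70.77], [-126.05, 130.52], [-82.76, 87.17], [-180, 180]. Speed limits (degrees/s): [127.2, 127.2, 147.25, 180, 180, 180].

INTERFACE

Orientations are given as [roll, pitch, yaw] about the fixed x, y, z axes, in that order (R = Rz(yaw) Ry(pitch) Rx(roll)).
In Python, from workcell import bot gives the robot as it stands.
- The arm moves only by the shell command python3 -m pendant 'ROWS' [FORCE]. ROWS is JSON, a list that holds one entry, the list of rows, each a list of 7 numbers: the shift along the tool's x, y, z in cm, then the turn, a rotation vector about the tool's x, y, z in rad, then the opening in per cent of the stroke, from 0 (shut) to 100 (fully open). In form: [[[dx, dy, dz, ax, ay, az, gripper], ...]]. A call has 1 to 5 rows; each row shifts and turns the pose as measured when the row begins, along the tool's axes as they then stand; what a row does not reach is not made up. A row lasts 1/12 s, in which the tool goes at most 41.7 mm and 7.16 degrees, less where a joint would pass 70% of its speed; a pose out of reach is approached as far as the arm can. A call with a gripper value outside its range is refused whole. The fingers move at their own pace and stop on an object; FORCE is the grip in N (left out, the last holds). Time passes only in rows, so rows that do not move let the fingers close. It gives the time, the measured TCP pose, the force and the opening at its end, in the units of the state.
- bot.get_obs(): the state, without advancing time (a new reading comes with each control period).
- bot.camera(name): name is "side" or "top"; returns the picture (480x640x3 uint8, red, green, blue); there is no depth.
- bot.get_calibration(name): a dict with "intrinsics" (3x3 intrinsics, pixels), "pose" (4x4, takes a point from camera to world coordinates). Camera axes: x right, y down, z forward; pixel columns grow to the right and rows downward; lengths in m; the calibration is good to about 2 mm. A picture is of the moment at which its call begins. get_calibration takes no time and is no camera call.
- bot.job_done(): hands the job in, once; it reports no verdict.
Trained networks look in the newest picture that a camera, given by its name, has taken for a name from the list of things; names that differ only in an ending like _2 or _b are one class to them, and where a whole thing is asked for, a point or a joint stands for the part that bears it (a point fixed in the world has none). Each returns a list of dicts, best first, with "confidence" (0 to 1); they miss things now and then, are a little off and sometimes report something else, mostly with a low value. They report only what shows in the picture. A call takes as long as a camera call. They do not tell look-alikes from the thing itself.
- bot.masks_of(camera, thing): "pixels" (480x640 bool, what is visible of it) and "extent" ([left, top, right, bottom] in pixels, round what is visible of it).
- bot.mark_of(camera, thing): "uv" ([column, row] in pixels: a listed point, or the origin of a listed thing).
The state is a dict: "time": time; "q": joint angles; "qd": joint speeds; "joint_efforts": joint torques, N m; "ee_pos": TCP position; "tcp_rot": TCP orientation; "wrist_force": force on the tool from outside, world axes, zero at the start; "torque": the same for the moment, N m; "opening": finger opening in m.
Only numpy, scipy, OpenCV 4.12 (cv2) and the standard library are available. Lean on these libraries where they do the work, as an engineer would, in place of code of your own. Each camera call takes 0.05 s, during which the arm holds its last target. There are 200 camera calls.

## Working session

There is one attempt and no reset: what is moved stays moved. The work goes in short steps, Python scripts to look and compute and a shell command to move; the robot and the scene stay as the last step left them, time stands still between calls to the robot, and variables do not carry over. Pictures are saved under pics/ and viewed, about 8 in all and at most 12, crops included, and the job is handed in when it is done.

```bash
ls; mkdir -p pics
python3 - <<'E'
from workcell import bot
import cv2, numpy as np
print(bot.get_obs())
for c in ("top","side"):
    im=bot.camera(c); cv2.imwrite(f"pics/{c}0.png",im[:,:,::-1])
    k=bot.get_calibration(c); print(c,k["intrinsics"],np.round(k["pose"],4))
    for t in ("board","big_pan","mid_pan","small_pan","big_pan_end","mid_pan_end","small_pan_end"):
        print(t,[(np.round(m["uv"],1).tolist(),round(m["confidence"],2)) for m in bot.mark_of(c,t)][:4])
E
```

```text
pics
{'time': 0.0, 'q': array([6.86405256e+01, 5.01054444e+00, 1.00345537e+01, 9.50984665e+01,
       1.97248400e-03, 9.00004168e+01]), 'qd': array([ 0.09850554, -0.02440235,  0.031202  ,  0.00153873,  0.02044776,
        0.01534117]), 'joint_efforts': array([ 6.99354077e-04, -5.20389247e+01,  4.64805365e+01,  1.63795991e-02,
        3.71464216e-05, -2.11090179e-05]), 'ee_pos': array([0.20023024, 0.51201997, 0.23058928]), 'tcp_rot': array([-1.79925543e+02, -1.97194065e-03,  1.58640106e+02]), 'wrist_force': array([-0.8269618 , -0.30910591,  0.33225657]), 'torque': array([0.02364052, 0.03209299, 0.00048522]), 'opening': 0.08529634962505832}
top [[527.82602622   0.         310.36738185]
 [  0.         527.82602622 245.42559232]
 [  0.           0.           1.        ]] [[ 0.0141 -0.9866  0.1627  0.2752]
 [-0.9997 -0.0108  0.0216 -0.0588]
 [-0.0196 -0.1629 -0.9864  1.6186]
 [ 0.      0.      0.      1.    ]]
board [([299.3, 236.3], 0.94), ([412.3, 189.9], 0.65)]
big_pan [([299.0, 224.0], 0.7)]
mid_pan [([207.2, 248.3], 0.91)]
small_pan [([455.6, 258.4], 0.96), ([407.7, 239.2], 0.8), ([3
[... 299 characters left out ...]
[  0.         566.53452345 238.54958822]
 [  0.           0.           1.        ]] [[-9.9460e-01 -7.9600e-02  6.6400e-02  4.5540e-01]
 [-1.0370e-01  7.5750e-01 -6.4460e-01  8.0100e-01]
 [ 1.0000e-03 -6.4800e-01 -7.6170e-01  1.0741e+00]
 [ 0.0000e+00  0.0000e+00  0.0000e+00  1.0000e+00]]
board []
big_pan [([298.5, 272.2], 0.8)]
mid_pan [([318.3, 390.3], 0.89)]
small_pan [([324.5, 173.1], 0.78), ([351.0, 145.1], 0.77), ([399.8, 241.7], 0.7), ([432.6, 147.5], 0.58)]
big_pan_end [([354.0, 286.0], 0.79)]
mid_pan_end [([393.5, 412.3], 0.61), ([379.5, 162.3], 0.6), ([307.1, 271.9], 0.55)]
small_pan_end [([411.7, 158.0], 0.86), ([333.6, 100.0], 0.78), ([378.4, 161.6], 0.64), ([420.1, 182.0], 0.59)]
```

View pics/top0.png

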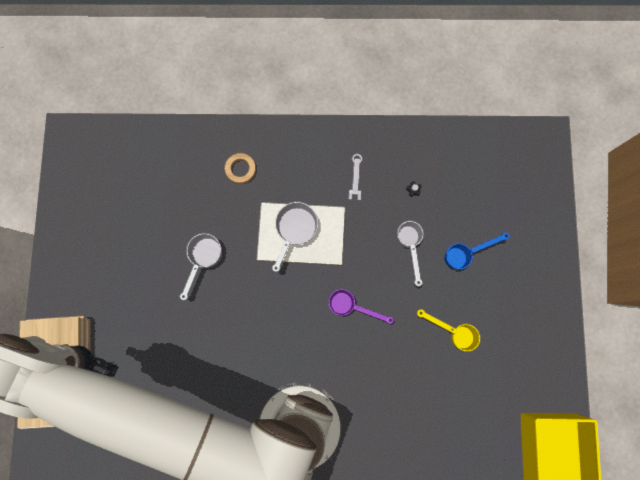

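View pics/side0.png

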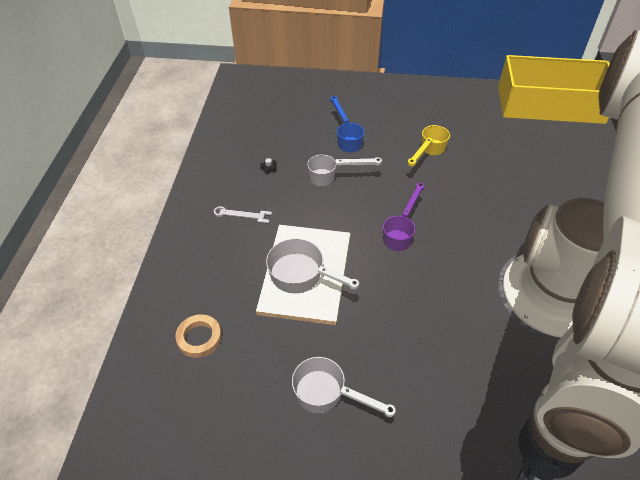

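Steel pans in the top view: mid at (205,250) with its end at (184,297), big at (298,226) with its end at (276,268), and small at (410,236) with its end at (419,283). The blue, purple and yellow pans are look-alikes. I'll fit silhouettes in both views to get the poses.

```bash
cat > h.py <<'E'
from workcell import bot
import cv2, numpy as np
from scipy.optimize import minimize
D={"big_pan":(65,58),"mid_pan":(52,46),"small_pan":(39,34)}
C={c:bot.get_calibration(c) for c in("top","side")}
def proj(c,P):
    P=np.asarray(P,float).reshape(-1,3);T=np.linalg.inv(C[c]["pose"])
    p=(P@T[:3,:3].T+T[:3,3])@C[c]["intrinsics"].T
    return p[:,:2]/p[:,2:]
def ray(c,uv,z):
    T=C[c]["pose"];d=T[:3,:3]@np.linalg.inv(C[c]["intrinsics"])@[*uv,1]
    return T[:3,3]+d*(z-T[2,3])/d[2]
a=np.linspace(0,2*np.pi,60);ci=np.c_[np.cos(a),np.sin(a),0*a]
def parts(n,x,y,yaw,z):
    r,f=np.array(D[n])/1000
    R=cv2.Rodrigues(np.array([0,0,np.radians(yaw)]))[0]
    box=[[u,v,w] for u in(r-.001,.15) for v in(-.007,.007) for w in(.049,.061)]
    eye=np.vstack([ci*.011+[.155-.006,0,w] for w in(.049,.061)])  # bar ends at 160 mm
    body=np.vstack([ci*r+[0,0,.05],ci*f])
    return [np.asarray(p)@R.T+[x,y,z] for p in(body,box,eye)]
S=4
def sil(c,n,x,y,yaw,z):
    im=np.zeros((480*S,640*S),np.uint8)
    for p in parts(n,x,y,yaw,z):
        q=((proj(c,p)+.5)*S*16).astype(np.int32)
        cv2.fillConvexPoly(im,cv2.convexHull(q),255,shift=4)
    return cv2.resize(im,(640,480),interpolation=cv2.INTER_AREA)/255.
def near(L,c,P,f):
    u=proj(c,P)[0]; L=[m for m in L if np.hypot(*(f(m)-u))<40]
    return min(L,key=lambda m:np.hypot(*(f(m)-u))) if L else None
def fit(n,x0,z,cams=("top","side"),verbose=True):
    M={}
    for c in cams:
        m=near(bot.masks_of(c,n),c,[x0[0],x0[1],z+.03],lambda m:np.argwhere(m["pixels"]).mean(0)[::-1])
        if m is not None:M[c]=m["pixels"].astype(float)
    def cost(p,cs):
        t=0
        for c in cs:
            s=sil(c,n,*p,z);t+=1-np.minimum(s,M[c]).sum()/np.maximum(s,M[c]).sum()
        return t/len(cs)
    for cs in [tuple(M)]+[(c,) for c in M]:
        r=minimize(cost,x0,args=(cs,),method="Nelder-Mead",options=dict(initial_simplex=np.array([x0]*4)+[[0,0,0],[.01,0,0],[0,.01,0],[0,0,6]],xatol=1e-4,fatol=1e-5))
        if verbose:print(n,cs,np.round(r.x,4),round(r.fun,3))
        if cs==tuple(M):best=r.x
    return best
E
python3 - <<'E'
from h import *
for c in("top","side"):bot.camera(c)
for n,u,e,z in(("big_pan",(298,226),(276,268),.016),("mid_pan",(205,250),(184,297),0),("small_pan",(410,236),(419,283),0)):
    p=ray("top",u,z+.02);q=ray("top",e,z+.055);fit(n,[p[0],p[1],np.degrees(np.arctan2(*(q-p)[1::-1]))%360],z)
m=bot.masks_of("top","board")[0]["pixels"].astype(np.uint8)
co=cv2.boxPoints(cv2.minAreaRect(cv2.findNonZero(m)));print([np.round(ray("top",k,.016)[:2],3) for k in co])
print(bot.get_obs()["time"])
E
```

```text
big_pan ('top', 'side') [6.005000e-01 1.830000e-02 1.574139e+02] 0.075
big_pan ('top',) [6.003000e-01 1.940000e-02 1.575101e+02] 0.058
big_pan ('side',) [6.016000e-01 1.490000e-02 1.569564e+02] 0.075
mid_pan ('top', 'side') [  0.5171   0.2979 160.2737] 0.07
mid_pan ('top',) [  0.5179   0.2992 160.3953] 0.063
mid_pan ('side',) [  0.5167   0.2967 160.7139] 0.047
small_pan ('top', 'side') [  0.5753  -0.325  187.4611] 0.121
small_pan ('top',) [  0.5755  -0.3242 187.3221] 0.078
small_pan ('side',) [  0.5766  -0.332  186.1198] 0.121
[array([0.492, 0.139]), array([0.675, 0.134]), array([ 0.661, -0.131]), array([ 0.48 , -0.121])]
1.25
```

```bash
cat > g.py <<'E'
import sys,numpy as np
from workcell import bot
from scipy.spatial.transform import Rotation as R
def rel(x,y,z,yaw):
    o=bot.get_obs();r=R.from_euler("xyz",o["tcp_rot"],degrees=True)
    t=R.from_euler("xyz",[180,0,yaw],degrees=True)
    d=np.array([x,y,z])-o["ee_pos"]
    print("t",round(o["time"],2),"pos",np.round(o["ee_pos"],4),"rot",np.round(o["tcp_rot"],2),"q",np.round(o["q"],1),"F",np.round(o["wrist_force"],1),"op",round(o["opening"],4))
    print("shift cm",np.round(r.inv().apply(d)*100,2),"rotvec",np.round((r.inv()*t).as_rotvec(),3))
if len(sys.argv)>1:rel(*map(float,sys.argv[1:5]))
E
python3 g.py .4183 .3333 .10 160.3
```

```text
t 1.25 pos [0.2003 0.5122 0.2313] rot [-180.     -0.    158.64] q [68.6  5.  10.1 95.1  0.  90. ] F [ 0.4  0.6 -0.8] op 0.085
shift cm [-26.82  -8.72  13.13] rotvec [-0.    -0.    -0.029]
```

```bash
python3 -m pendant '[[[-2.9,-0.9,1.4,0,0,0,100],[-2.9,-0.9,1.4,0,0,0,100],[-2.9,-0.9,1.4,0,0,-0.01,100],[-2.9,-0.9,1.4,0,0,-0.01,100],[-2.9,-0.9,1.4,0,0,-0.01,100]]]' 100
python3 -m pendant '[[[-2.9,-0.9,1.4,0,0,0,100],[-2.9,-0.9,1.4,0,0,0,100],[-2.9,-0.9,1.4,0,0,0,100],[-2.9,-0.9,1.4,0,0,0,100]]]'
python3 g.py .4183 .3333 .10 160.3
```

```text
time: 1.67
ee_pos: [0.3202, 0.42, 0.1615]
tcp_rot: [179.6, -0.0, 160.9]
wrist_force: [0.0, 0.3, 0.8]
opening: 0.0857
time: 2.0
ee_pos: [0.4224, 0.3442, 0.1031]
tcp_rot: [179.5, 0.0, 161.0]
wrist_force: [-0.6, -0.1, -0.1]
opening: 0.0855
t 2.0 pos [0.4224 0.3442 0.1031] rot [1.7951e+02 3.0000e-02 1.6103e+02] q [39.1  3.2 -5.9 80.4  0.2 58. ] F [-0.6 -0.1 -0.1] op 0.0855
shift cm [ 0.03 -1.17  0.3 ] rotvec [0.009 0.001 0.013]
```

```bash
python3 -m pendant '[[[0,-1.2,0.3,0.009,0,0.013,60],[0,0,2.2,0,0,0,60],[0,0,2.2,0,0,0,60],[0,0,1.6,0,0,0,60],[0,0,0.4,0,0,0,60]]]' 100
python3 g.py .4183 .3333 .036 160.3
```

```text
time: 2.42
ee_pos: [0.4223, 0.3267, 0.0315]
tcp_rot: [-179.8, 0.0, 159.7]
wrist_force: [0.6, -0.3, -0.8]
opening: 0.0512
t 2.42 pos [0.4223 0.3267 0.0315] rot [-1.7983e+02  4.0000e-02  1.5970e+02] q [ 37.8   3.9 -13.3  73.   -0.1  58.1] F [ 0.6 -0.3 -0.8] op 0.0512
shift cm [ 0.61  0.48 -0.45] rotvec [-0.003  0.001 -0.01 ]
```

```bash
python3 -m pendant '[[[0.6,0.4,-0.4,0,0,-0.01,60],[0,0,0,0,0,0,60]]]' 100
python3 g.py .4183 .3333 .036 160.3
```

```text
time: 2.58
ee_pos: [0.4169, 0.3324, 0.0354]
tcp_rot: [-179.7, -0.0, 160.3]
wrist_force: [0.2, 0.9, 0.1]
opening: 0.051
t 2.58 pos [0.4169 0.3324 0.0354] rot [-1.7973e+02 -3.0000e-02  1.6029e+02] q [ 38.6   3.8 -12.9  73.5  -0.1  58.3] F [0.2 0.9 0.1] op 0.051
shift cm [-0.1   0.13 -0.06] rotvec [-0.005 -0.001 -0.   ]
```

```bash
python3 -m pendant '[[[0,0,0,0,0,0,0],[0,0,0,0,0,0,0],[0,0,0,0,0,0,0],[0,0,0,0,0,0,0],[0,0,0,0,0,0,0]]]' 100
python3 g.py .4183 .3333 .12 160.3
```

```text
time: 3.0
ee_pos: [0.4177, 0.335, 0.0401]
tcp_rot: [180.0, 0.1, 160.4]
wrist_force: [-1.1, -0.9, -1.0]
opening: 0.0123
t 3.0 pos [0.4177 0.335  0.0401] rot [1.7998e+02 1.4000e-01 1.6043e+02] q [ 38.8   3.6 -12.6  73.7  -0.1  58.4] F [-1.1 -0.9 -1. ] op 0.0123
shift cm [-0.13 -0.14 -7.99] rotvec [0.    0.002 0.002]
```

```bash
python3 -m pendant '[[[0,0,-1,0,0,0,0],[0,0,-2,0,0,0,0],[0,0,-2.5,0,0,0,0],[0,0,-2.5,0,0,0,0],[0,0,-1.5,0,0,0,0]]]' 100
python3 -m pendant '[[[0,0,0,0,0,0,0]]]' 100
python3 - <<'E'
from h import *
o=bot.get_obs();z=o["ee_pos"][2]-.0395
for c in C: cv2.imwrite(f"pics/{c}1.png",bot.camera(c)[:,:,::-1])
print(o["ee_pos"],o["tcp_rot"],o["wrist_force"],o["opening"])
y=o["tcp_rot"][2]
fit("mid_pan",[o["ee_pos"][0]-.105*np.cos(np.radians(y)),o["ee_pos"][1]-.105*np.sin(np.radians(y)),y],z)
s=cv2.imread("pics/side1.png")[230:480,230:560];cv2.imwrite("pics/crop1.png",cv2.resize(s,None,fx=2,fy=2))
E
```

```text
time: 3.42
ee_pos: [0.4152, 0.3332, 0.1368]
tcp_rot: [-179.6, -0.1, 160.4]
wrist_force: [-0.3, 0.6, -1.0]
opening: 0.0121
time: 3.5
ee_pos: [0.4162, 0.334, 0.1408]
tcp_rot: [-179.9, 0.0, 160.4]
wrist_force: [1.1, -0.1, -1.3]
opening: 0.0119
[0.41619567 0.33396554 0.14081621] [-1.79877299e+02  1.10288746e-02  1.60415447e+02] [ 1.05340227 -0.13308378 -1.30949188] 0.011899813334003062
mid_pan ('top', 'side') [  0.5153   0.298  160.3404] 0.141
mid_pan ('top',) [  0.5169   0.2995 160.6676] 0.182
mid_pan ('side',) [  0.5148   0.2974 160.088 ] 0.087
```

View pics/crop1.png

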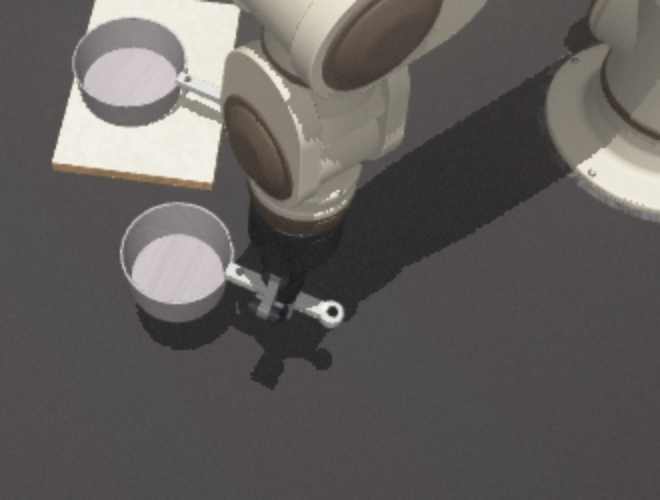

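Pan held and level (side crop: mid pan at about (175,260), clear of its shadow). I'll carry it over the big pan.

```bash
python3 -m pendant '[[[-1,-1.5,0,0,0,0,0],[-1.8,-2.8,0,0,0,0,0],[-1.9,-2.9,0,0,0,0,0],[-1.9,-2.9,0,0,0,0,0],[-1.9,-2.9,0,0,0,0,0]]]' 100
python3 -m pendant '[[[-1.9,-2.9,0,0,0,0,0],[-1.9,-2.9,0,0,0,0,0],[-1.9,-2.9,0,0,0,0,0],[-1.9,-2.9,0,0,0,0,0],[-1,-1.5,0,0,0,0,0]]]' 100
python3 -m pendant '[[[0,0,0,0,0,-0.08,0],[0,0,0,0,0,-0.11,0],[0,0,0,0,0,-0.11,0],[0,0,0,0,0,-0.11,0],[0,0,0,0,0,-0.11,0]]]' 100
python3 -m pendant '[[[0,0,0,0,0,-0.08,0],[0,0,0,0,0,0,0]]]' 100
python3 g.py .5018 -.0178 .14 200
```

```text
time: 4.12
ee_pos: [0.4481, 0.1807, 0.1278]
tcp_rot: [-179.1, -0.7, 161.0]
wrist_force: [0.5, -0.1, -1.5]
opening: 0.012
time: 4.53
ee_pos: [0.4836, 0.0186, 0.1209]
tcp_rot: [-178.8, -1.2, 161.0]
wrist_force: [-0.1, 0.3, -2.1]
opening: 0.0117
time: 4.95
ee_pos: [0.4805, 0.0117, 0.1125]
tcp_rot: [-179.6, -2.4, -168.7]
wrist_force: [3.1, -2.0, -0.6]
opening: 0.012
time: 5.12
ee_pos: [0.4803, 0.0108, 0.1102]
tcp_rot: [-179.7, -2.5, -163.7]
wrist_force: [2.0, -2.3, 3.0]
opening: 0.0122
t 5.12 pos [0.4803 0.0108 0.1102] rot [-179.74   -2.51 -163.66] q [  1.8  -2.8 -11.2  83.9  -0.9 -14.5] F [ 2.  -2.3  3. ] op 0.0122
shift cm [-1.12 -3.37 -3.01] rotvec [-0.003 -0.044 -0.064]
```

Altitude drifted low, so I'll raise it, correct the tilt, and check whether the big pan moved.

```bash
python3 -m pendant '[[[0,0,-1.5,0,0,0,0],[0,0,-1.5,0,0,0,0],[0,0,-0.5,0,-0.044,-0.03,0],[0,0,0,0,0,0,0]]]' 100
python3 - <<'E'
from h import *
o=bot.get_obs();print(o["ee_pos"],o["tcp_rot"],o["wrist_force"])
for c in C: cv2.imwrite(f"pics/{c}2.png",bot.camera(c)[:,:,::-1])
y=o["tcp_rot"][2]
fit("mid_pan",[o["ee_pos"][0]-.105*np.cos(np.radians(y)),o["ee_pos"][1]-.105*np.sin(np.radians(y)),y%360],o["ee_pos"][2]-.0395)
for c in C:
  for t in("big_pan","big_pan_end"):
    print(c,t,[(np.round(m["uv"],1).tolist(),round(m["confidence"],2)) for m in bot.mark_of(c,t)])
s=cv2.imread("pics/side2.png")[180:380,200:470];t=cv2.imread("pics/top2.png")[150:350,180:450]
cv2.imwrite("pics/crop2.png",np.vstack([cv2.resize(k,None,fx=1.5,fy=1.5) for k in(s,t)]))
E
```

```text
time: 5.45
ee_pos: [0.4792, 0.0113, 0.1407]
tcp_rot: [-179.9, -0.5, -162.5]
wrist_force: [-0.5, 0.2, -0.6]
opening: 0.0117
[0.47922536 0.01130082 0.14069347] [-179.90816095   -0.48786095 -162.50733559] [-0.46754881  0.23769523 -0.61196318]
mid_pan ('side',) [5.797000e-01 4.260000e-02 1.979493e+02] 0.12
mid_pan ('side',) [5.797000e-01 4.260000e-02 1.979493e+02] 0.12
top big_pan [([413.0, 189.4], 0.15)]
top big_pan_end []
side big_pan [([303.6, 272.2], 0.65)]
side big_pan_end [([356.8, 294.0], 0.95)]
```

View pics/crop2.png

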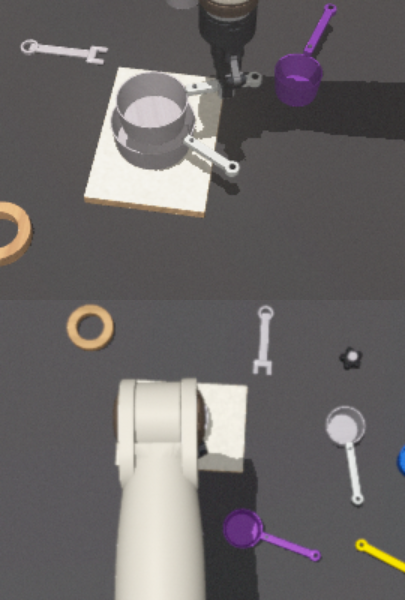

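Run:
```python
from h import *
p=parts("big_pan",.6005,.0183,157.4,.016)
print("model end",proj("side",[.6005+.155*np.cos(np.radians(157.4)),.0183+.155*np.sin(np.radians(157.4)),.071]))
for u in((354,286),(356.8,294)):print(ray("side",u,.071))
# fit with masked overlap ignoring the mid pan pixels
M=max(bot.masks_of("side","big_pan"),key=lambda m:m["confidence"])["pixels"]
o=bot.get_obs()
occ=sil("side","mid_pan",.5797,.0426,197.9,o["ee_pos"][2]-.0395)
occ=cv2.dilate(occ,np.ones((5,5)))>0
def cost(p):
    s=sil("side","big_pan",*p,.016)*~occ;m=M*~occ
    return 1-np.minimum(s,m).sum()/np.maximum(s,m).sum()
for x0 in((.6005,.0183,157.4),(.595,.025,150)):
    r=minimize(cost,x0,method="Nelder-Mead",options=dict(initial_simplex=np.array([x0]*4)+[[0,0,0],[.01,0,0],[0,.01,0],[0,0,6]]));print(r.x,r.fun)
print(cost((.6016,.0149,156.96)))
```

```text
model end [[355.69698521 285.5546372 ]]
[0.46098718 0.07943401 0.071     ]
[0.4535806 0.0998145 0.071    ]
[5.84490422e-01 1.22542136e-02 1.45941944e+02] 0.0770817504668716
[5.84344775e-01 1.22328986e-02 1.45947018e+02] 0.0769263545110126
0.5599008482203462
```

The low carry dragged the big pan about 16 mm and turned it about 11°. I'll nest the mid pan at the big pan's present pose, then slide the big pan back by its handle.

```bash
python3 g.py .4864 -.0259 .14 201.5
```

```text
t 5.9 pos [0.4795 0.0114 0.14  ] rot [-179.92   -0.63 -162.44] q [  1.5  -4.9  -9.9  85.6  -0.3 -16.1] F [-0.1  0.7 -1.1] op 0.0119
shift cm [ 0.47 -3.76  0.01] rotvec [-0.001 -0.011 -0.069]
```

```bash
python3 -m pendant '[[[0.2,-1.3,0,0,-0.011,-0.04,0],[0.2,-1.3,-0.1,0,0,-0.03,0],[0.1,-1,-0.1,0,0,0,0],[0,0,0,0,0,0,0]]]' 100
python3 g.py .4864 -.0259 .14 201.5
```

```text
time: 6.23
ee_pos: [0.4871, -0.0249, 0.1415]
tcp_rot: [-180.0, -0.1, -158.3]
wrist_force: [-0.6, 0.1, 0.0]
opening: 0.0119
t 6.23 pos [ 0.4871 -0.0249  0.1415] rot [-1.7996e+02 -7.0000e-02 -1.5827e+02] q [ -2.9  -4.4  -9.2  85.2  -0.1 -24.6] F [-0.6  0.1  0. ] op 0.0119
shift cm [ 0.1  -0.07  0.15] rotvec [-0.001 -0.001  0.004]
```

```bash
cat > pairfit.py <<'E'
from h import *
def occfit(n,x0,z,occs,cam="side"):
    M=max(bot.masks_of(cam,n),key=lambda m:m["confidence"])["pixels"]
    occ=np.zeros((480,640))
    for a in occs: occ=np.maximum(occ,sil(cam,*a))
    k=~(cv2.dilate(occ,np.ones((5,5)))>0)
    def cost(p):
        s=sil(cam,n,*p,z)*k;m=M*k
        return 1-np.minimum(s,m).sum()/np.maximum(s,m).sum()
    r=minimize(cost,x0,method="Nelder-Mead",options=dict(initial_simplex=np.array([x0]*4)+[[0,0,0],[.01,0,0],[0,.01,0],[0,0,6]]))
    print(n,cam,"occ",np.round(r.x,4),round(r.fun,3));return r.x
E
python3 - <<'E'
from pairfit import *
bot.camera("side");z=bot.get_obs()["ee_pos"][2]-.0395
m=fit("mid_pan",[.5845,.0123,201.5],z,("side",))
occfit("big_pan",(.5845,.0123,146),.016,[("mid_pan",*m,z)])
E
```

```text
mid_pan ('side',) [5.86300e-01 1.19000e-02 2.01226e+02] 0.139
mid_pan ('side',) [5.86300e-01 1.19000e-02 2.01226e+02] 0.139
big_pan side occ [5.859000e-01 1.260000e-02 1.463708e+02] 0.061
```

```bash
python3 -m pendant '[[[0,0,1,0,0,0,0],[0,0,1.3,0,0,0,0],[0,0,1.3,0,0,0,0],[0,0,1.2,0,0,0,0],[0,0,0.5,0,0,0,0]]]' 100
python3 g.py .4864 -.0255 .0585 201.5
```

```text
time: 6.8
ee_pos: [0.4869, -0.0213, 0.085]
tcp_rot: [-180.0, 0.0, -158.2]
wrist_force: [0.4, -1.0, -0.6]
opening: 0.0118
t 6.8 pos [ 0.4869 -0.0213  0.085 ] rot [-1.7999e+02  3.0000e-02 -1.5824e+02] q [ -2.5  -3.9 -15.1  78.8  -0.  -24.3] F [ 0.4 -1.  -0.6] op 0.0118
shift cm [ 0.2  -0.37  2.65] rotvec [-0.     0.     0.005]
```

```bash
python3 -m pendant '[[[0.1,-0.35,0.5,0,0,0,0],[0.1,-0.1,0.6,0,0,0,0],[0,0,0.5,0,0,0,0],[0,0,0.3,0,0,0,0],[0,0,0,0,0,0,0]]]' 100
python3 g.py .4864 -.0255 .0585 201.5
```

```text
time: 7.22
ee_pos: [0.4857, -0.0257, 0.0627]
tcp_rot: [180.0, -0.1, -158.2]
wrist_force: [0.2, 0.2, -1.6]
opening: 0.012
t 7.22 pos [ 0.4857 -0.0257  0.0627] rot [ 1.7996e+02 -9.0000e-02 -1.5821e+02] q [ -3.   -3.5 -17.1  76.4   0.  -24.8] F [ 0.2  0.2 -1.6] op 0.012
shift cm [-0.08 -0.    0.42] rotvec [ 0.001 -0.002  0.005]
```

```bash
for i in 1; do python3 -m pendant '[[[0,0,0.2,0,0,0,0],[0,0,0.15,0,0,0,0],[0,0,0,0,0,0,0]]]' 100
python3 -m pendant '[[[0,0,0.15,0,0,0,0],[0,0,0,0,0,0,0]]]' 100; done
```

```text
time: 7.47
ee_pos: [0.4862, -0.0258, 0.0597]
tcp_rot: [180.0, -0.0, -158.2]
wrist_force: [0.2, 0.2, -0.7]
opening: 0.012
time: 7.63
ee_pos: [0.4866, -0.0258, 0.0586]
tcp_rot: [-180.0, 0.0, -158.2]
wrist_force: [-1.2, -0.3, -0.2]
opening: 0.0119
```

```bash
python3 -m pendant '[[[0,0,0.15,0,0,0,0],[0,0,0,0,0,0,0]]]' 100
python3 -m pendant '[[[0,0,0.15,0,0,0,0],[0,0,0,0,0,0,0]]]' 100
```

```text
time: 7.8
ee_pos: [0.487, -0.0259, 0.0581]
tcp_rot: [-180.0, 0.1, -158.2]
wrist_force: [-0.1, 1.5, 0.2]
opening: 0.0118
time: 7.97
ee_pos: [0.4872, -0.0259, 0.0579]
tcp_rot: [-179.9, 0.2, -158.2]
wrist_force: [0.8, 0.6, 0.7]
opening: 0.012
```

```bash
python3 -m pendant '[[[0,0,0,0,0,0,45],[0,0,0,0,0,0,45],[0,0,0,0,0,0,45],[0,0,0,0,0,0,45]]]'
python3 -m pendant '[[[0,0,-1.5,0,0,0,45],[0,0,-2.5,0,0,0,45],[0,0,-3,0,0,0,45],[0,0,-3,0,0,0,45],[1,-0.5,-2,0,0,0,45]]]'
python3 -m pendant '[[[3.2,-1.8,0,0,0,0,45],[3.2,-1.8,0,0,0,0,45],[3.2,-1.8,0,0,0,0,45],[3.2,-1.8,0,0,0,0,45],[3.2,-1.8,0,0,0,0,45]]]'
python3 - <<'E'
from h import *
for c in C: cv2.imwrite(f"pics/{c}3.png",bot.camera(c)[:,:,::-1])
fit("big_pan",[.585,.013,146],.016);fit("mid_pan",[.585,.013,201],.019)
s=cv2.imread("pics/side3.png")[200:350,230:430];t=cv2.imread("pics/top3.png")[170:320,220:420]
cv2.imwrite("pics/crop3.png",np.vstack([cv2.resize(k,None,fx=2,fy=2) for k in(s,t)]))
E
python3 g.py .5 .07 .1 147
```

```text
time: 8.3
ee_pos: [0.4879, -0.0259, 0.0581]
tcp_rot: [-179.9, 0.3, -158.2]
wrist_force: [0.0, 0.3, -0.1]
opening: 0.0382
time: 8.72
ee_pos: [0.4771, -0.0335, 0.1758]
tcp_rot: [179.8, -0.3, -158.2]
wrist_force: [1.4, 0.9, -0.4]
opening: 0.0384
time: 9.13
ee_pos: [0.363, -0.1783, 0.1813]
tcp_rot: [-179.9, 0.1, -157.6]
wrist_force: [1.8, -0.9, -0.5]
opening: 0.0386
big_pan ('top', 'side') [5.854000e-01 1.620000e-02 1.469857e+02] 0.595
big_pan ('top',) [5.857000e-01 1.710000e-02 1.467202e+02] 0.578
big_pan ('side',) [5.851000e-01 1.360000e-02 1.468682e+02] 0.586
mid_pan ('top',) [5.868000e-01 1.380000e-02 2.008849e+02] 0.055
mid_pan ('top',) [5.868000e-01 1.380000e-02 2.008849e+02] 0.055
t 9.43 pos [ 0.3645 -0.177   0.1811] rot [-1.7994e+02  1.1000e-01 -1.5765e+02] q [-25.9 -15.7 -14.6  91.    0.  -48.3] F [ 0.4  0.2 -0.5] op 0.0383
shift cm [-21.91  17.7    8.13] rotvec [-0.     0.002  0.966]
```

View pics/crop3.png

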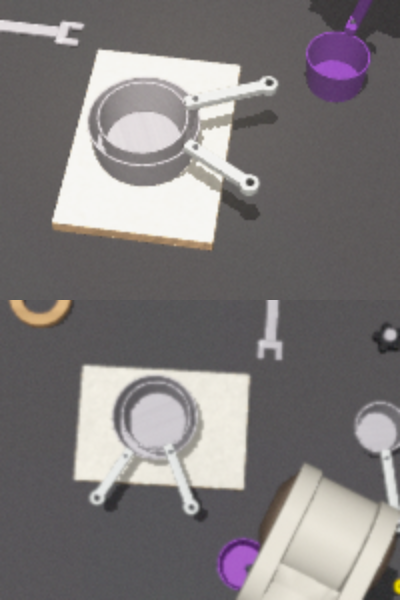

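Top crop: both pans nested, handles at (98,497) and (192,507), well apart. Now I'll grasp the big handle and slide it back.

```bash
python3 -m pendant '[[[0,0,0,0,0,0.1,45],[0,0,0,0,0,0.115,45],[0,0,0,0,0,0.115,45],[0,0,0,0,0,0.115,45],[0,0,0,0,0,0.115,45]]]'
python3 -m pendant '[[[0,0,0,0,0,0.115,45],[0,0,0,0,0,0.115,45],[0,0,0,0,0,0.1,45],[0,0,0,0,0,0.06,45],[0,0,0,0,0,0,45]]]'
python3 g.py .4973 .0734 .12 147
```

```text
time: 9.85
ee_pos: [0.3685, -0.1716, 0.1801]
tcp_rot: [179.9, 0.0, 169.8]
wrist_force: [0.9, -0.5, -0.1]
opening: 0.0383
time: 10.27
ee_pos: [0.3729, -0.1653, 0.1788]
tcp_rot: [179.9, -0.2, 146.8]
wrist_force: [0.1, 0.4, -0.0]
opening: 0.0384
t 10.27 pos [ 0.3729 -0.1653  0.1788] rot [179.9   -0.19 146.75] q [-24.  -15.1 -14.4  90.9   0.1   9.3] F [ 0.1  0.4 -0. ] op 0.0384
shift cm [ 2.66 26.77  5.94] rotvec [ 0.002 -0.003 -0.004]
```

```bash
python3 -m pendant '[[[0.3,2.5,0.4,0,0,0,45],[0.3,3.3,0.6,0,0,0,45],[0.3,3.3,0.7,0,0,0,45],[0.3,3.3,0.7,0,0,0,45],[0.3,3.3,0.7,0,0,0,45]]]'
python3 -m pendant '[[[0.3,3.3,0.7,0,0,0,45],[0.3,3,0.7,0,0,0,45],[0.2,1.5,0.4,0,0,0,45],[0,0,0,0,0,0,45]]]'
python3 g.py .4973 .0734 .12 147
```

```text
time: 10.68
ee_pos: [0.4491, -0.0191, 0.1481]
tcp_rot: [179.9, -0.0, 147.5]
wrist_force: [1.2, -1.0, -0.0]
opening: 0.0386
time: 11.02
ee_pos: [0.4867, 0.0648, 0.1265]
tcp_rot: [179.9, -0.2, 148.8]
wrist_force: [-0.3, -0.2, -0.2]
opening: 0.0385
t 11.02 pos [0.4867 0.0648 0.1265] rot [179.93  -0.18 148.81] q [  7.5  -3.8 -10.4  83.5   0.2  38.7] F [-0.3 -0.2 -0.2] op 0.0385
shift cm [-0.46  1.28  0.65] rotvec [ 0.001 -0.003  0.032]
```

```bash
python3 -m pendant '[[[-0.4,1.2,0.6,0,0,0.032,45],[0,0,0,0,0,0,45],[0,0,1.5,0,0,0,45],[0,0,1.0,0,0,0,45],[0,0,0,0,0,0,45]]]'
python3 g.py .4973 .0734 .054 147
```

```text
time: 11.43
ee_pos: [0.4954, 0.0762, 0.0945]
tcp_rot: [-179.9, -0.3, 148.0]
wrist_force: [-0.3, 0.2, -0.9]
opening: 0.0384
t 11.43 pos [0.4954 0.0762 0.0945] rot [-179.95   -0.26  147.97] q [  8.7  -1.9 -12.1  80.1   0.1  40.7] F [-0.3  0.2 -0.9] op 0.0384
shift cm [-0.33 -0.13  4.05] rotvec [-0.001 -0.004  0.017]
```

```bash
python3 -m pendant '[[[-0.3,-0.1,1.3,0,0,0.017,45],[0,0,1.4,0,0,0,45],[0,0,1,0,0,0,45],[0,0,0.2,0,0,0,45],[0,0,0,0,0,0,45]]]'
python3 g.py .4973 .0734 .054 147
```

```text
time: 11.85
ee_pos: [0.4966, 0.0717, 0.0566]
tcp_rot: [-180.0, -0.2, 147.1]
wrist_force: [-0.5, 0.2, 0.4]
opening: 0.0383
t 11.85 pos [0.4966 0.0717 0.0566] rot [-1.7998e+02 -1.7000e-01  1.4713e+02] q [  8.2  -1.2 -15.6  75.7   0.1  41. ] F [-0.5  0.2  0.4] op 0.0383
shift cm [0.03 0.18 0.26] rotvec [-0.    -0.003  0.002]
```

Close with a light grip.

```bash
python3 -m pendant '[[[0,0.15,0.2,0,0,0,20],[0,0,0,0,0,0,0],[0,0,0,0,0,0,0],[0,0,0,0,0,0,0]]]' 40
python3 g.py .5036 .0587 .0555 157.4
```

```text
time: 12.18
ee_pos: [0.4977, 0.0726, 0.0564]
tcp_rot: [180.0, -0.1, 147.1]
wrist_force: [1.8, -0.2, -2.6]
opening: 0.013
t 12.18 pos [0.4977 0.0726 0.0564] rot [ 1.7999e+02 -1.0000e-01  1.4713e+02] q [  8.3  -1.1 -15.5  75.6   0.1  41.1] F [ 1.8 -0.2 -2.6] op 0.013
shift cm [-1.25 -0.85  0.09] rotvec [ 0.    -0.002 -0.179]
```

```bash
python3 -m pendant '[[[-0.3,-0.2,0.05,0,0,-0.04,0],[-0.3,-0.25,0.05,0,0,-0.05,0],[-0.3,-0.25,0.05,0,0,-0.05,0],[-0.2,-0.2,0.05,0,0,-0.03,0],[0,0,0,0,0,0,0]]]' 40
python3 g.py .5036 .0587 .0555 157.4
```

```text
time: 12.6
ee_pos: [0.5022, 0.0588, 0.0561]
tcp_rot: [-180.0, -0.2, 157.3]
wrist_force: [1.0, -0.7, -2.2]
opening: 0.0131
t 12.6 pos [0.5022 0.0588 0.0561] rot [-1.7997e+02 -1.5000e-01  1.5730e+02] q [  6.7  -0.6 -15.1  75.7   0.1  29.4] F [ 1.  -0.7 -2.2] op 0.0131
shift cm [-0.13  0.04  0.06] rotvec [-0.001 -0.003 -0.002]
```

```bash
python3 -m pendant '[[[-0.15,0,0.05,0,0,0,0],[0,0,0,0,0,0,45],[0,0,0,0,0,0,45],[0,0,0,0,0,0,45],[0,0,0,0,0,0,45]]]' 40
python3 -m pendant '[[[0,0,-1.5,0,0,0,45],[0,0,-3,0,0,0,45],[0,0,-3,0,0,0,45],[0,0,-3,0,0,0,45],[-0.5,-2,-0.5,0,0,0,45]]]'
python3 -m pendant '[[[-1,-3.4,-0.2,0,0,0,45],[-1,-3.4,-0.2,0,0,0,45],[-1,-3.4,-0.2,0,0,0,45],[-1,-3.4,-0.2,0,0,0,45],[-1,-3.4,-0.2,0,0,0,45]]]'
python3 -m pendant '[[[-1,-3.4,-0.2,0,0,0,45],[-1,-3.4,-0.2,0,0,0,45],[-1,-3.4,-0.2,0,0,-0.1,45],[-0.5,-1.5,-0.2,0,0,-0.11,45],[0,0,0,0,0,-0.11,45]]]'
python3 -m pendant '[[[0,0,0,0,0,-0.11,45],[0,0,0,0,0,-0.06,45],[0,0,0,0,0,0,45]]]'
python3 - <<'E'
from h import *
for c in C: cv2.imwrite(f"pics/{c}4.png",bot.camera(c)[:,:,::-1])
fit("big_pan",[.6005,.0183,157],.016);fit("mid_pan",[.602,.016,205],.019)
E
python3 g.py .4712 -.3385 .1 187.4
```

```text
time: 13.02
ee_pos: [0.5043, 0.059, 0.0565]
tcp_rot: [179.9, -0.1, 157.1]
wrist_force: [0.3, 1.3, 0.0]
opening: 0.0386
time: 13.43
ee_pos: [0.4998, 0.0403, 0.1678]
tcp_rot: [-179.9, -0.4, 157.2]
wrist_force: [1.5, -0.3, 1.4]
opening: 0.0383
time: 13.85
ee_pos: [0.4818, -0.1385, 0.1826]
tcp_rot: [179.9, 0.1, 157.7]
wrist_force: [1.2, -0.1, 0.3]
opening: 0.0385
time: 14.27
ee_pos: [0.4691, -0.2718, 0.1918]
tcp_rot: [-179.9, 0.3, 176.2]
wrist_force: [0.2, 0.6, 0.1]
opening: 0.0385
time: 14.52
ee_pos: [0.4687, -0.2745, 0.1917]
tcp_rot: [-179.8, 0.3, -173.5]
wrist_force: [-0.3, 0.5, -0.6]
opening: 0.0386
big_pan ('top', 'side') [5.998000e-01 1.750000e-02 1.566751e+02] 0.63
big_pan ('top',) [5.998000e-01 1.890000e-02 1.568003e+02] 0.653
big_pan ('side',) [6.00000e-01 1.61000e-02 1.56971e+02] 0.596
mid_pan ('top', 'side') [6.025000e-01 1.600000e-02 2.114321e+02] 0.109
mid_pan ('top',) [6.031000e-01 1.760000e-02 2.116221e+02] 0.055
mid_pan ('side',) [6.018000e-01 1.240000e-02 2.108511e+02] 0.125
t 14.82 pos [ 0.4688 -0.2739  0.1918] rot [-179.83    0.32 -173.7 ] q [-30.3   3.    3.6  90.2   0.1 -36.6] F [-1.  -0.4  0.1] op 0.0384
shift cm [ 0.52 -6.42  9.19] rotvec [-0.003  0.006 -0.019]
```

```bash
python3 -m pendant '[[[0.2,-2,1.5,0,0,-0.019,45],[0.2,-2.2,2,0,0,0,45],[0.1,-1.7,2.5,0,0,0,45],[0,-0.3,2,0,0,0,45],[0,0,0.5,0,0,0,45]]]'
python3 g.py .4712 -.3385 .0365 187.4
```

```text
time: 15.23
ee_pos: [0.4744, -0.3381, 0.1076]
tcp_rot: [-179.6, 0.6, -172.6]
wrist_force: [-0.9, 0.8, -0.4]
opening: 0.0382
t 15.23 pos [ 0.4744 -0.3381  0.1076] rot [-179.57    0.64 -172.63] q [-35.5   8.   -0.3  80.9   0.1 -42.9] F [-0.9  0.8 -0.4] op 0.0382
shift cm [0.4  0.05 7.1 ] rotvec [-0.008  0.011 -0.001]
```

```bash
python3 -m pendant '[[[0.3,0,1.5,-0.008,0.011,0,45],[0.1,0,2,0,0,0,45],[0,0,2,0,0,0,45],[0,0,0.8,0,0,0,45],[0,0,0,0,0,0,45]]]'
python3 g.py .4712 -.3385 .0365 187.4
```

```text
time: 15.65
ee_pos: [0.4703, -0.337, 0.042]
tcp_rot: [179.9, -0.1, -172.7]
wrist_force: [0.5, 0.3, 0.8]
opening: 0.0382
t 15.65 pos [ 0.4703 -0.337   0.042 ] rot [ 1.7989e+02 -1.0000e-01 -1.7269e+02] q [-35.6   9.6  -5.8  74.8   0.  -42.9] F [0.5 0.3 0.8] op 0.0382
shift cm [-0.07 -0.16  0.55] rotvec [ 0.002 -0.002 -0.002]
```

```bash
python3 -m pendant '[[[-0.1,-0.15,0.5,0,0,0,45],[0,0,0,0,0,0,20],[0,0,0,0,0,0,0],[0,0,0,0,0,0,0],[0,0,0,0,0,0,0]]]' 100
python3 -m pendant '[[[0,0,-0.5,0,0,0,0],[0,0,-1.5,0,0,0,0],[0,0,-2.5,0,0,0,0],[0,0,-3,0,0,0,0],[0,0,-3,0,0,0,0]]]' 100
python3 -m pendant '[[[0,0,-2,0,0,0,0],[0,0,0,0,0,0,0]]]' 100
python3 - <<'E'
from h import *
for c in C: cv2.imwrite(f"pics/{c}5.png",bot.camera(c)[:,:,::-1])
o=bot.get_obs();p=o["ee_pos"];y=np.radians(o["tcp_rot"][2]);print(p,o["tcp_rot"],o["q"])
fit("small_pan",[p[0]-.105*np.cos(y),p[1]-.105*np.sin(y),np.degrees(y)%360],p[2]-.0375)
E
```

```text
time: 16.07
ee_pos: [0.4732, -0.3386, 0.0406]
tcp_rot: [-180.0, 0.0, -172.6]
wrist_force: [-0.5, -0.1, -1.1]
opening: 0.0121
time: 16.48
ee_pos: [0.4702, -0.3365, 0.1444]
tcp_rot: [179.6, -0.4, -172.6]
wrist_force: [0.3, -0.0, -1.1]
opening: 0.0117
time: 16.65
ee_pos: [0.4718, -0.3377, 0.1732]
tcp_rot: [180.0, -0.0, -172.7]
wrist_force: [-0.1, -0.3, 0.1]
opening: 0.0117
[ 0.4711427  -0.33727162  0.16940523] [ 179.83522552   -0.19107981 -172.65006192] [-3.55926132e+01  8.45535954e+00  7.02816819e+00  8.88249410e+01
 -9.55428193e-03 -4.29422555e+01]
small_pan ('top', 'side') [  0.5751  -0.3243 188.7558] 0.224
small_pan ('top',) [  0.5749  -0.3234 186.4138] 0.288
small_pan ('side',) [  0.5748  -0.3273 187.3686] 0.134
```

```bash
python3 -m pendant '[[[0,0,0,0,0,-0.1,0],[0,0,0,0,0,-0.11,0],[0,0,0,0,0,-0.11,0],[0,0,0,0,0,-0.11,0],[0,0,0,0,0,-0.11,0]]]' 100
python3 -m pendant '[[[0,0,0,0,0,-0.11,0],[0,0,0,0,0,-0.11,0],[0,0,0,0,0,-0.11,0],[0,0,0,0,0,-0.1,0],[0,0,0,0,0,0,0]]]' 100
python3 g.py .5583 -.0788 .165 245
```

```text
time: 17.27
ee_pos: [0.4675, -0.3347, 0.158]
tcp_rot: [178.8, -0.3, -140.6]
wrist_force: [-0.5, 0.7, -1.6]
opening: 0.012
time: 17.68
ee_pos: [0.4642, -0.3325, 0.1484]
tcp_rot: [178.0, 0.4, -114.4]
wrist_force: [0.6, -0.2, -0.6]
opening: 0.0119
t 17.68 pos [ 0.4642 -0.3325  0.1484] rot [ 177.98    0.37 -114.39] q [ -35.6    9.1    5.4   88.4   -0.  -101.2] F [ 0.6 -0.2 -0.6] op 0.0119
shift cm [-27.     1.96  -1.42] rotvec [0.035 0.006 0.011]
```

```bash
python3 -m pendant '[[[-1.5,0.2,-0.6,0.02,0.005,0.011,0],[-3,0.2,-0.6,0.015,0,0,0],[-3.3,0.2,-0.5,0,0,0,0],[-3.3,0.2,-0.4,0,0,0,0],[-3.3,0.2,-0.4,0,0,0,0]]]' 100
python3 g.py .5583 -.0788 .165 245
```

```text
time: 18.1
ee_pos: [0.5141, -0.198, 0.1657]
tcp_rot: [179.4, 0.0, -116.6]
wrist_force: [-0.5, -0.6, -0.7]
opening: 0.0118
t 18.1 pos [ 0.5141 -0.198   0.1657] rot [ 1.7935e+02  1.0000e-02 -1.1662e+02] q [-21.1   4.9   2.7  88.5   0.1 -84.5] F [-0.5 -0.6 -0.7] op 0.0118
shift cm [-12.64   1.38   0.09] rotvec [ 0.011  0.    -0.028]
```

```bash
python3 -m pendant '[[[-2.8,0.4,-0.2,0.01,0,-0.03,0],[-3,0.4,-0.2,0,0,-0.01,0],[-3,0.4,-0.2,0,0,0,0],[-1.5,0,0,0,0,0,0],[0,0,0,0,0,0,0]]]' 100
python3 g.py .5583 -.0788 .165 245
```

```text
time: 18.52
ee_pos: [0.5479, -0.0892, 0.167]
tcp_rot: [179.6, 0.0, -115.1]
wrist_force: [0.2, 0.2, -0.5]
opening: 0.0118
t 18.52 pos [ 0.5479 -0.0892  0.167 ] rot [ 179.55    0.   -115.07] q [ -9.3   5.3   3.3  88.4   0.1 -74.2] F [ 0.2  0.2 -0.5] op 0.0118
shift cm [-1.39 -0.5   0.2 ] rotvec [ 0.008  0.    -0.001]
```

```bash
python3 -m pendant '[[[-1.2,-0.4,0.3,0.008,0,0,0],[-0.1,-0.1,1,0,0,0,0],[0,0,1,0,0,0,0],[0,0,0.3,0,0,0,0],[0,0,0,0,0,0,0]]]' 100
python3 - <<'E'
from pairfit import *
im=bot.camera("side");cv2.imwrite("pics/side6.png",im[:,:,::-1]);o=bot.get_obs();z=o["ee_pos"][2]-.0405
s=fit("small_pan",[.6025,.016,245],z,("side",))
occfit("mid_pan",(.602,.0125,211),.019,[("small_pan",*s,z)])
cv2.imwrite("pics/crop6.png",cv2.resize(im[200:350,230:430,::-1],None,fx=2.5,fy=2.5))
E
python3 g.py .5583 -.0788 .12 245
```

```text
time: 18.93
ee_pos: [0.5556, -0.08, 0.1346]
tcp_rot: [179.6, -0.2, -115.6]
wrist_force: [0.6, 0.2, -1.0]
opening: 0.0119
small_pan ('side',) [6.004000e-01 1.140000e-02 2.455532e+02] 0.148
small_pan ('side',) [6.004000e-01 1.140000e-02 2.455532e+02] 0.148
mid_pan side occ [6.029000e-01 5.800000e-03 2.075555e+02] 0.142
t 19.08 pos [ 0.5563 -0.08    0.1362] rot [ 1.7976e+02 -1.3000e-01 -1.1556e+02] q [ -8.2   6.    0.7  84.9  -0.1 -72.6] F [-0.5 -0.1 -0.3] op 0.012
shift cm [-0.19 -0.14  1.62] rotvec [ 0.004 -0.002 -0.01 ]
```

View pics/crop6.png

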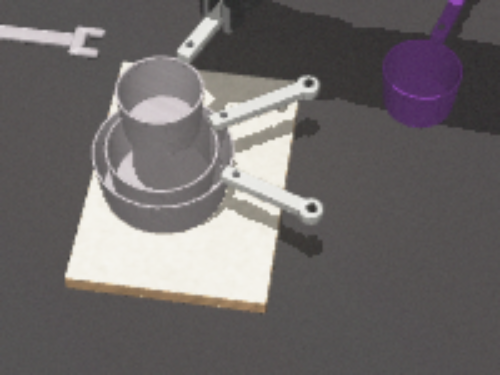

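The small pan is centred over the mid pan to within about 2 mm, so I'll lower it.

```bash
python3 -m pendant '[[[-0.15,-0.1,1,0,0,-0.01,0],[0,0,1.2,0,0,0,0],[0,0,1.2,0,0,0,0],[0,0,0.7,0,0,0,0],[0,0,0,0,0,0,0]]]' 100
python3 g.py .5575 -.079 .0625 245
```

```text
time: 19.5
ee_pos: [0.5581, -0.0801, 0.092]
tcp_rot: [179.9, -0.1, -115.0]
wrist_force: [-0.7, -0.5, -2.5]
opening: 0.0117
t 19.5 pos [ 0.5581 -0.0801  0.092 ] rot [ 1.7988e+02 -1.0000e-01 -1.1503e+02] q [ -8.1   6.5  -3.6  80.   -0.1 -73.1] F [-0.7 -0.5 -2.5] op 0.0117
shift cm [-0.08  0.09  2.95] rotvec [ 0.002 -0.002 -0.001]
```

```bash
python3 -m pendant '[[[-0.1,0.1,0.6,0,0,0,0],[0,0,0.7,0,0,0,0],[0,0,0.7,0,0,0,0],[0,0,0.4,0,0,0,0],[0,0,0,0,0,0,0]]]' 100
python3 g.py .5575 -.079 .0625 245
```

```text
time: 19.92
ee_pos: [0.557, -0.0784, 0.0648]
tcp_rot: [179.8, -0.1, -115.0]
wrist_force: [-0.8, 0.0, -0.6]
opening: 0.0121
t 19.92 pos [ 0.557  -0.0784  0.0648] rot [ 1.7982e+02 -1.1000e-01 -1.1502e+02] q [ -8.    6.9  -6.2  77.   -0.1 -73. ] F [-0.8  0.  -0.6] op 0.0121
shift cm [ 0.03 -0.07  0.23] rotvec [ 0.003 -0.002 -0.   ]
```

```bash
python3 -m pendant '[[[0,0,0.15,0,0,0,0],[0,0,0,0,0,0,0]]]' 100
python3 -m pendant '[[[0,0,0.15,0,0,0,0],[0,0,0,0,0,0,0]]]' 100
python3 -m pendant '[[[0,0,0.12,0,0,0,0],[0,0,0,0,0,0,0]]]' 100
```

```text
time: 20.08
ee_pos: [0.557, -0.0784, 0.063]
tcp_rot: [179.8, -0.1, -115.0]
wrist_force: [0.3, -0.7, -1.2]
opening: 0.0115
time: 20.25
ee_pos: [0.5574, -0.0785, 0.062]
tcp_rot: [179.9, -0.1, -115.0]
wrist_force: [-0.2, -0.5, -0.9]
opening: 0.0118
time: 20.42
ee_pos: [0.5578, -0.0785, 0.0614]
tcp_rot: [179.9, -0.1, -115.0]
wrist_force: [0.1, 0.2, -1.3]
opening: 0.012
```

```bash
python3 -m pendant '[[[0,0,0.12,0,0,0,0],[0,0,0,0,0,0,0]]]' 100
python3 -m pendant '[[[0,0,0.12,0,0,0,0],[0,0,0,0,0,0,0]]]' 100
```

```text
time: 20.58
ee_pos: [0.5581, -0.0787, 0.061]
tcp_rot: [180.0, -0.1, -115.0]
wrist_force: [-1.1, 1.8, 0.2]
opening: 0.0122
time: 20.75
ee_pos: [0.5582, -0.0789, 0.0607]
tcp_rot: [-180.0, -0.1, -115.0]
wrist_force: [-1.6, 1.2, 1.2]
opening: 0.0116
```

```bash
python3 -m pendant '[[[0,0,0,0,0,0,15],[0,0,0,0,0,0,38],[0,0,0,0,0,0,38],[0,0,0,0,0,0,38]]]' 
python3 -m pendant '[[[0,0,-1,0,0,0,38],[0,0,-2.5,0,0,0,38],[0,0,-3,0,0,0,38],[0,0,-3,0,0,0,38],[0.5,0,-2,0,0,0,38]]]'
python3 -m pendant '[[[2,-2,0,0,0,0,38],[3,-2,0,0,0,0,38],[3,-2,0,0,0,0,38],[3,-2,0,0,0,0,38],[3,-2,0,0,0,0,38]]]'
python3 -m pendant '[[[3,-2,0,0,0,0,38],[1,-1,0,0,0,0,38],[0,0,0,0,0,0,38]]]'
python3 - <<'E'
from h import *
I={c:bot.camera(c) for c in C}
for c in C: cv2.imwrite(f"pics/{c}7.png",I[c][:,:,::-1])
fit("big_pan",[.6005,.0183,157],.016);fit("mid_pan",[.602,.016,211],.019);fit("small_pan",[.602,.016,245],.022)
cv2.imwrite("pics/crop7.png",np.hstack([cv2.resize(I["side"][200:350,230:430,::-1],None,fx=2,fy=2),cv2.resize(I["top"][140:290,220:420,::-1],None,fx=2,fy=2)]))
print(bot.get_obs()["time"],bot.get_obs()["ee_pos"])
E
```

```text
time: 21.08
ee_pos: [0.5585, -0.0787, 0.0605]
tcp_rot: [-179.9, -0.0, -115.0]
wrist_force: [0.5, -1.1, 0.2]
opening: 0.0323
time: 21.5
ee_pos: [0.5533, -0.0822, 0.1757]
tcp_rot: [179.5, -0.2, -115.0]
wrist_force: [0.1, -0.7, 0.9]
opening: 0.0325
time: 21.92
ee_pos: [0.5887, -0.252, 0.1892]
tcp_rot: [-179.7, 0.0, -114.4]
wrist_force: [0.7, 1.3, 0.2]
opening: 0.0326
time: 22.17
ee_pos: [0.5993, -0.3099, 0.1904]
tcp_rot: [-179.6, -0.0, -114.7]
wrist_force: [0.2, -0.5, 0.3]
opening: 0.0325
big_pan ('top', 'side') [5.997000e-01 1.900000e-02 1.578178e+02] 0.634
big_pan ('top',) [5.995000e-01 2.020000e-02 1.575865e+02] 0.661
big_pan ('side',) [5.99700e-01 1.65000e-02 1.57045e+02] 0.595
mid_pan ('top', 'side') [6.012000e-01 1.610000e-02 2.116967e+02] 0.554
mid_pan ('top',) [6.011000e-01 1.670000e-02 2.115953e+02] 0.513
mid_pan ('side',) [6.019000e-01 1.280000e-02 2.114419e+02] 0.572
small_pan ('top', 'side') [6.026000e-01 1.480000e-02 2.448885e+02] 0.137
small_pan ('top',) [6.018000e-01 1.540000e-02 2.451079e+02] 0.09
small_pan ('side',) [6.030000e-01 1.130000e-02 2.445533e+02] 0.143
22.5667 [ 0.59932643 -0.30564999  0.19110891]
```

View pics/crop7.png

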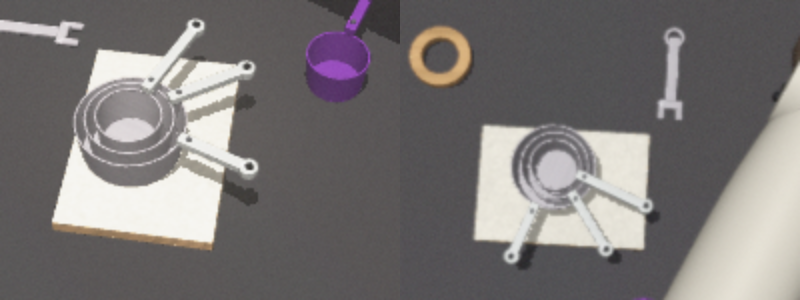

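```bash
python3 -c "
from workcell import bot
print(bot.job_done())"
```

```text
the job is handed in; nothing more can be done
None
```

The three pans are nested as asked and the job is handed in at about 22.6 s. One thing went wrong on the way: the big pan was moved and I put it back.

- **Nesting:** the middle pan went into the big one, then the small pan into the middle one. Each was lowered in roughly 1–2 mm steps until the descent stalled and the wrist force turned upward, then released. Both camera views show them sitting flat.
- **Big pan disturbed:** during the first carry the middle pan drifted low and dragged the big pan about 16 mm and turned it about 11°. After nesting the middle pan I slid the big pan back by its handle. The last fit puts it within about 1 mm and 0.5° of its start. The two cameras disagree by about 3 mm in y, as they did before any move. How well the big pan's outline fitted was poor at the end because the other pans hide part of it.
- **Handles:** they point at about 158°, 212° and 245°, with the closest ends about 9 cm apart. All three ends are on the robot's half; the small pan's is the nearest to the limit, about 35 mm inside it.
- **Bystanders:** the roll and spanner look undisturbed in the last picture. I never went near the star knob, but I did not re-measure it or the coloured look-alikes.

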